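Turn the inner zone of the hob down to simmer

TASK

On the portable hob, the left-hand control is a double one: a light grey knob on top of a wider black ring. Turn only the light grey inner knob back, counter-clockwise seen from above, until its red pointer line points at the green simmer dot on the panel, and let go of it. Leave the black ring beneath it and the plain black knob at the right as they are set.

Things in the scene. Friction and masses are not known exactly. Their poses are not given: they have to be found in the camera images.
- inner_knob (a joint): Turn of the light grey inner knob of the hob's left, double control, rad; 0 = red pointer line at the green simmer dot (11 mm, on the panel, 46 mm from the axis on the hob's left), grows clockwise seen from above. Range -0.6 (white off dot) to 2.2, starts at 0.6 to 1.2. Stays where it is left: friction about 0.05 N m, no spring or clicks.
- inner_knob_grip (a point): Grip point of the inner knob, on its vertical axis, 106 mm above the worktop. Grip: upright blade 46 mm long, 16 mm thick, top 17 mm above this point. Below it: the knob's round foot (38 mm across, top 24 mm below this point), then the black ring (top 29 mm below). x: along the blade to its pointer end (red line); y: across its thickness; z up; they turn with the knob.
- outer_ring_mark (a point): White mark on top of the black outer ring (72 mm across, 22 mm high, top 77 mm above the worktop), 33 mm from the axis shared with the inner knob. The ring turns apart from the knob, just as easily. The hob (300 mm deep, 340 wide, steel panel 55 mm high, steel cup on its black glass behind the control) is fixed, turned by up to 0.2 rad.
- plain_knob_mark (a point): Pointer end, on top, of the plain black knob at the hob's right (blade 46 x 16 mm on a 52 mm round foot, top 97 mm above the worktop). Its axis is 170 mm to the right of the double control's; this point is 22 mm from that axis. It turns as easily as the others.

How it is judged (in metres and radians):
At the end, for the whole second after the job is handed in: The inner knob is at rest with its pointer within 10 degrees (0.175 rad) of the green simmer dot; the black outer ring's mark is within 6 mm (about 10 degrees) and the plain knob's pointer within 5 mm (about 13 degrees) of where they started (value of joint inner_knob between -0.175 and 0.175 rad and velocity of joint inner_knob between -0.05 and 0.05 rad/s and distance of outer_ring_mark from where it was at the start of the episode below 0.006 m and distance of plain_knob_mark from where it was at the start of the episode below 0.005 m); the robot touches nothing.
It fails at once if the outer ring is turned (its mark moves more than 6 mm) (distance of outer_ring_mark from where it was at the start of the episode above 0.006 m).
It fails at once if the plain knob is turned (its pointer end moves more than 5 mm) (distance of plain_knob_mark from where it was at the start of the episode above 0.005 m).
It also fails if it takes over 32 s, if anything falls off the work surface, if the arm or the gripper's body presses on something with over 40 N, if the wrist force passes 120 N, or if a joint passes its speed limit or range.

ROBOT

A 7-joint arm with a two-finger parallel gripper is mounted at the origin on a cart in front of the work surface, level with it; the furniture and walls round the work are solid. World frame = base frame: x ahead of the robot, y to its left, z up, the work surface at z = 0. Lengths are in mm, angles in rad, forces in N, time in s.
With the tool pointing down it reaches from about 400 to 875 mm from the base axis. Payload 6.5 kg.
Tool frame: the origin (TCP) lies between the finger pads; the fingertips stand 22 mm ahead of it and the grasp point (between the pads) lies 3 mm ahead of it (robot.tips_ahead is the distance from the TCP to the fingertips, in mm); z points along the fingers, y is the direction in which the jaws open and shut (so a half turn about z gives the same grasp; the last joint's range is limited). The gripper opens to 85 mm and grips with 20 to 120 N. Pads are 22 mm wide; open, the fingers measure 114 mm over their backs; the gripper's body (76 mm by 85 mm) begins 54 mm behind the grasp point. The pads swing forward as they close: fully open they stand 13 mm farther back than shut.
Start: joints at [-1.253, 0.536, -0.004, 1.538, 0.003, 1.067, -0.071], TCP at [243.385, 602.706, 253.29] pointing down, gripper open.
Joint ranges: [-2.7, 2.7], [-0.37, 2.16], [-1.27, 1.26], [0.24, 2.4], [-1.31, 4.45], [0.19, 1.91], [-2.76, 2.76]. Speed limits (rad/s): [2.39, 2.39, 3.14, 3.14, 3.14, 3.14, 3.14].

INTERFACE

Orientations are given as a unit quaternion [x, y, z, w].
In Python, from rig import robot, viewer gives the robot as it stands.
- The arm moves only by the shell command python3 -m crank 'ROWS' [FORCE]. ROWS is a JSON object of lists of equal length, an entry for each row: "fingers": the finger opening in mm, from 0 to 85.4; "linear": the shift along the world's x, y, z in mm, a list of three; "roll": the turn about the world's z in degrees. A call has 1 to 20 rows; each row is the pose to reach, as a shift and turn from the pose commanded when the call began; what a row does not reach only later rows make up. A row lasts 1/12 s, in which the tool goes at most 41.7 mm and 7.16 degrees, less where a joint would pass 70% of its speed; a pose out of reach is approached as far as the arm can. A call with a gripper value outside its range is refused whole. The fingers move at their own pace and stop on an object; FORCE is the grip in N (left out, the last holds). Time passes only in rows, so rows that repeat a pose let the fingers close. It gives the time, the measured TCP pose, the force and the opening at its end, in the units of the state.
- robot.sense(): the state, without advancing time (a new reading comes with each control period).
- viewer.read_camera(name): name is "scene" or "top" or "wrist"; returns (picture, depth): 384x512x3 uint8, red, green, blue; 384x512 float32, mm along the optical axis (not along the pixel's ray), 0 where there is no reading.
- viewer.get_calibration(name): a dict with "camera_matrix" (3x3 intrinsics, pixels), "position" and "rotation" of the camera in the world. Camera axes: x right, y down, z forward; pixel columns grow to the right and rows downward; lengths in mm; the calibration is good to about 2 mm. A picture is of the moment at which its call begins: read the wrist's pose just before it. get_calibration takes no time and is no camera call; for the wrist camera it gives the pose at the moment of the call.
- robot.job_done(): hands the job in, once; it reports no verdict.
The state is a dict: "time": time; "q": joint angles; "dq": joint speeds; "tau": joint torques, N m; "ee_pos": TCP position; "eef_rot": TCP orientation; "force": force on the tool from outside, world axes, zero at the start; "ft_torque": the same for the moment, N m; "finger_gap": finger opening in mm.
Only numpy, scipy, OpenCV 4.12 (cv2) and the standard library are available. Lean on these libraries where they do the work, as an engineer would, in place of code of your own. Each camera call takes 0.05 s, during which the arm holds its last target.

## Working session

There is one attempt and no reset: what is moved stays moved. The work goes in short steps, Python scripts to look and compute and a shell command to move; the robot and the scene stay as the last step left them, time stands still between calls to the robot, and variables do not carry over. Pictures are saved under pics/ and viewed, and the job is handed in when it is done.

```bash
ls; mkdir -p pics
python3 - <<'E'
from rig import robot, viewer
import cv2, numpy as np
print(robot.sense())
for n in ("scene","top","wrist"):
    c=viewer.get_calibration(n); print(n,c)
    p,d=viewer.read_camera(n)
    cv2.imwrite(f"pics/{n}0.png",p[:,:,::-1]); np.save(f"pics/{n}0d.npy",d); np.save(f"pics/{n}0p.npy",p)
E
```

```text
pics
{'time': 0.0, 'q': array([-1.25315784,  0.53719426, -0.00444483,  1.5388832 ,  0.00259682,
        1.0672566 , -0.07118339]), 'dq': array([-0.0009713 ,  0.00139581,  0.00184227,  0.00186128,  0.00105976,
       -0.00097065,  0.00103903]), 'tau': array([-5.67249335e-04, -5.83422303e+01,  1.04824662e+00, -2.59102321e+01,
        1.22872589e-02,  9.69449262e-03,  9.50161677e-06]), 'ee_pos': array([243.20254152, 602.15110287, 252.3908412 ]), 'eef_rot': array([ 1.90697842e-01,  9.81648399e-01, -8.61371657e-04, -1.05581535e-04]), 'force': array([ 0.65556164, -0.21840339, -0.06711808]), 'ft_torque': array([ 0.05113824,  0.00741249, -0.00065597]), 'finger_gap': 85.41895065094816}
scene {'camera_matrix': array([[432.5545421 ,   0.        , 253.0179998 ],
       [  0.        , 432.5545421 , 193.30944652],
       [  0.        ,   0.        ,   1.        ]]), 'position': array([ -43.54310683, -616.74745288,  570.46914761]), 'rotation': array([ 0.80014336, -0.34649152,  0.19288293, -0.45001156])}
top {'camera_matrix': array([[452.30913359,   0.        , 254.80552794],
       [  0.        , 452.30913359, 189.79461868],
       [  0.        ,   0.        ,   1.        ]]), 'position': array([ 349.79116862, -125.5785644 ,  946.8621489 ]), 'rotation': array([-0.69551209,  0.71097832, -0.0728068 ,  0.07397249])}
wrist {'camera_matrix': array([[291.02644363,   0.        , 257.27587121],
       [  0.        , 291.02644363, 193.43793521],
       [  0.        ,   0.        ,   1.        ]]), 'position': array([168.08527312, 632.20667335, 372.88413862]), 'rotation': array([0.81846616, 0.55216806, 0.08830842, 0.1320046 ])}
```

View pics/scene0.png

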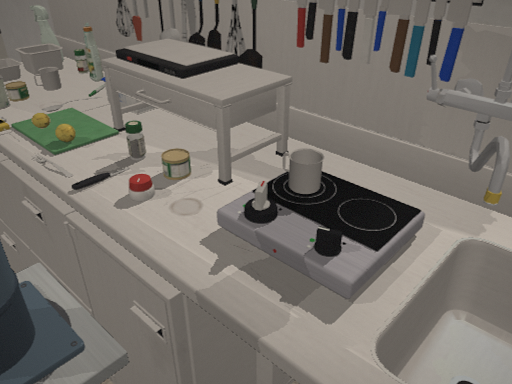

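View pics/top0.png

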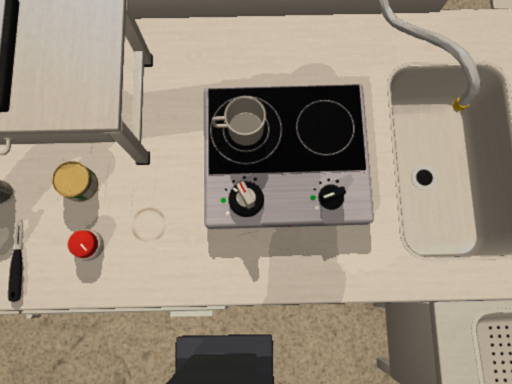

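The double control is at about (246,198) in the top picture and the plain knob at (331,197). The cup is behind the control at (245,120), and the shelf is to the left. I'll zoom in and measure.

```bash
cat > h.py <<'E'
import numpy as np, cv2
from scipy.spatial.transform import Rotation as R
def cast(c,px,z):
    "pixel -> world point on plane z"
    K=np.array(c["camera_matrix"]);M=R.from_quat(c["rotation"]).as_matrix()
    r=M@np.linalg.inv(K)@np.array([px[0],px[1],1.]);p=np.array(c["position"])
    return p+r*(z-p[2])/r[2]
def deproj(c,px,d):
    K=np.array(c["camera_matrix"]);M=R.from_quat(c["rotation"]).as_matrix()
    return np.array(c["position"])+M@(np.linalg.inv(K)@np.array([px[0],px[1],1.])*d)
def proj(c,P):
    K=np.array(c["camera_matrix"]);M=R.from_quat(c["rotation"]).as_matrix()
    q=K@(M.T@(np.array(P)-np.array(c["position"])));return q[:2]/q[2]
E
python3 - <<'E'
from h import *
from rig import viewer
c=viewer.get_calibration("top")
p=np.load("pics/top0p.npy");d=np.load("pics/top0d.npy")
crop=p[160:235,200:310][:,:,::-1]
cv2.imwrite("pics/topz.png",cv2.resize(crop,None,fx=7,fy=7,interpolation=cv2.INTER_NEAREST))
a=p.astype(int)
red=(a[...,0]>a[...,1]+50)&(a[...,0]>a[...,2]+50); gr=(a[...,1]>a[...,0]+40)&(a[...,1]>a[...,2]+20)
for nm,m in(("red",red),("green",gr)):
    ys,xs=np.nonzero(m[160:235,200:380]);xs+=200;ys+=160
    print(nm,list(zip(xs,ys,[round(float(deproj(c,(x,y),d[y,x])[2])) for x,y in zip(xs,ys)])))
Z=np.array([[deproj(c,(x,y),d[y,x])[2] for x in range(222,272,2)] for y in range(176,222,2)]).round().astype(int)
print(Z)
# ring: pixels with height 70-84 
pts=[deproj(c,(x,y),d[y,x]) for y in range(170,225) for x in range(222,272)]
pts=np.array(pts); s=pts[(pts[:,2]>66)&(pts[:,2]<90)]
(cx,r)=cv2.minEnclosingCircle(s[:,:2].astype(np.float32)); print("ring",cx,r)
t=pts[(pts[:,2]>112)]; print("blade",len(t),t.mean(0),cv2.minAreaRect(t[:,:2].astype(np.float32)))
E
```

```text
red [(np.int64(240), np.int64(182), 124), (np.int64(239), np.int64(183), 121), (np.int64(240), np.int64(183), 123), (np.int64(241), np.int64(183), 123), (np.int64(239), np.int64(184), 124), (np.int64(240), np.int64(184), 121), (np.int64(241), np.int64(184), 122), (np.int64(240), np.int64(185), 121), (np.int64(241), np.int64(185), 124), (np.int64(242), np.int64(185), 122), (np.int64(240), np.int64(186), 123), (np.int64(241), np.int64(186), 123), (np.int64(242), np.int64(186), 122), (np.int64(241), np.int64(187), 124), (np.int64(242), np.int64(187), 122), (np.int64(243), np.int64(187), 122), (np.int64(241), np.int64(188), 123), (np.int64(242), np.int64(188), 121), (np.int64(243), np.int64(188), 122), (np.int64(244), np.int64(188), 123), (np.int64(242), np.int64(189), 123), (np.int64(243), np.int64(189), 122), (np.int64(244), np.int64(189), 122), (np.int64(243), np.int64(190), 123), (np.int64(244), np.int64(190), 124), (np.int64(245), np.int64(190), 123), (np.int64(243), np.int64(191), 124), (np.int64(244), np.int64(191), 123), (np.int64(245), np.int64(191), 124), (np.int64(244), np.int
[... 3576 characters left out ...]
73  72  76  77  77  75  73  65
   54  54  53  54  55  55  52]
 [ 56  55  53  56  53  54  56  53  61  65  72  71  74  74  73  63  59  53
   55  55  55  56  57  54  53]
 [ 55  54  52  53  52  54  53  53  55  53  58  61  59  60  57  53  54  54
   53  55 947  55  56  53  54]
 [ 55  55  53  55  54  54  57  54  55  52  56  52  54  54  55  51  53  55
   57  53  55  54  52  53  55]
 [ 55  53  56  53  53  56  54  55  52  56  55  54  55  53  53  57  55  56
   55  54  57  54  54  53  56]]
ring (519.3928833007812, -107.51676177978516) 35.10251998901367
blade 228 [ 507.45752447 -108.5283239   175.81527877] ((447.083984375, -120.50031280517578), (193.13833618164062, 25.77419090270996), 10.589057922363281)
```

View pics/topz.png

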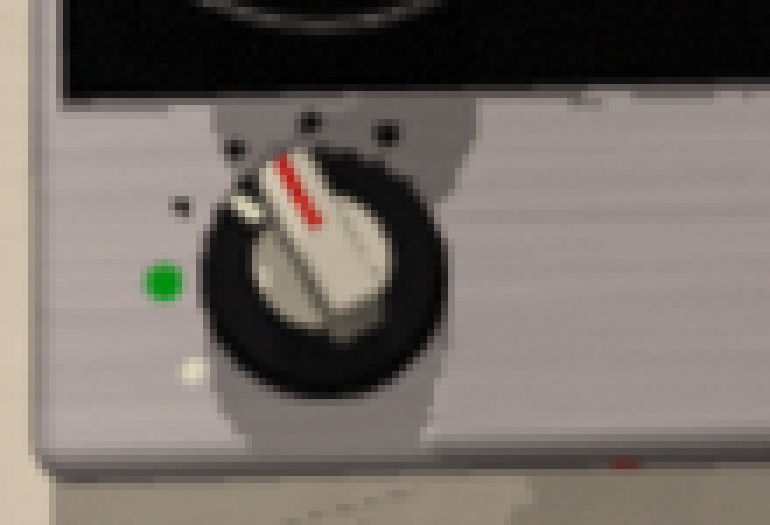

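Run:
```python
from h import *
from rig import robot,viewer
c=viewer.get_calibration("top")
p=np.load("pics/top0p.npy");d=np.load("pics/top0d.npy");a=p.astype(int)
pts=np.array([np.r_[deproj(c,(x,y),d[y,x]),x,y] for y in range(165,228) for x in range(218,275)])
t=pts[(pts[:,2]>117)&(pts[:,2]<130)]
T=np.array([cast(c,(x,y),123) for x,y in t[:,3:]])[:,:2].astype(np.float32)
print("blade",cv2.minAreaRect(T),T.mean(0))
dark=(p.max(2)<70)
# ring fit: dark/ring-height pixels, on z=77
s=pts[(pts[:,2]>66)&(pts[:,2]<90)]
S=np.array([cast(c,(x,y),77) for x,y in s[:,3:]])[:,:2].astype(np.float32)
h=cv2.convexHull(S)[:,0]; print("ring",cv2.minEnclosingCircle(S),cv2.fitEllipse(h))
red=(a[...,0]>a[...,1]+50)&(a[...,0]>a[...,2]+50); ys,xs=np.nonzero(red[160:205,200:300])
L=np.array([cast(c,(x+200,y+160),123) for x,y in zip(xs,ys)])[:,:2]
l=cv2.fitLine(L.astype(np.float32),cv2.DIST_L2,0,.01,.01).ravel();print("red",l,L.mean(0),np.degrees(np.arctan2(l[1],l[0])))
gr=(a[...,1]>a[...,0]+40)&(a[...,1]>a[...,2]+20)
for x0,x1 in((215,232),(305,320)):
    ys,xs=np.nonzero(gr[185:210,x0:x1]);G=cast(c,(xs.mean()+x0,ys.mean()+185),55);print("green",G)
print("white mark",cast(c,(200+248/7-.5,160+208/7-.5),77), "white dot",cast(c,(200+193/7-.5,160+371/7-.5),55))
# cup
q=np.array([deproj(c,(x,y),d[y,x]) for y in range(90,150) for x in range(205,275)]);q=q[(q[:,2]>70)&(q[:,2]<400)]
print("cup",q.min(0),q.max(0))
q=np.array([deproj(c,(x,y),d[y,x]) for y in range(0,165,3) for x in range(100,160)]);q=q[(q[:,2]>90)&(q[:,2]<600)]
print("shelf",q.min(0),q.max(0))
s=robot.sense();print(R.from_quat(s["eef_rot"]).as_matrix().round(3))
```

```text
blade ((518.7344970703125, -107.34020233154297), (45.9039421081543, 15.95997142791748), 27.417146682739258) [ 518.6832  -107.36467]
ring ((518.0325317382812, -107.31411743164062), 34.909217834472656) ((517.8849487304688, -107.37277221679688), (68.40093231201172, 68.6968002319336), 120.29859924316406)
red [ 8.8129497e-01  4.7256660e-01  5.2912634e+02 -1.0246877e+02] [ 529.12634959 -102.46877201] 28.201029
green [518.67226709 -62.09174258  55.        ]
green [ 520.22504354 -242.06279015   55.        ]
white mark [535.38080613 -87.08811554  77.        ] white dot [492.94685261 -69.84994515  55.        ]
cup [ 627.0017287  -148.68199108   70.04956815] [705.33839296 -44.10204485 141.47378244]
shelf [609.2986944   99.11713584  90.40556205] [866.35529454 155.81566284 236.15800007]
[[-0.927  0.374 -0.   ]
 [ 0.374  0.927 -0.001]
 [-0.    -0.001 -1.   ]]
```

Three readings agree on the axis at about (518.5, -107.3): the blade is 46 x 16 as stated, the ring fits, and the green dot is 45 mm off. The pointer is at +28° and the dot at +90°, so the turn is +62°. I'll travel above the knob with tool y at -62°, which is a roll of -130°.

```bash
python3 -m crank '{"fingers":[85,85,85,85,85,85,85,85,85,85,85,85,85,85,85,85,85,85,85,85],"linear":[[14,-36,0],[28,-71,0],[41,-107,0],[55,-142,0],[69,-178,0],[83,-213,0],[96,-249,0],[110,-284,0],[124,-320,0],[138,-355,0],[151,-391,0],[165,-426,0],[179,-462,0],[193,-497,0],[206,-533,0],[220,-568,0],[234,-604,0],[248,-639,0],[261,-675,0],[275,-710,0]],"roll":[-6.5,-13,-19.5,-26,-32.5,-39,-45.5,-52,-58.5,-65,-71.5,-78,-84.5,-91,-97.5,-104,-110.5,-117,-123.5,-130]}'
python3 -m crank '{"fingers":[45,45,45,45,45,45],"linear":[[0,0,0],[0,0,0],[0,0,0],[0,0,0],[0,0,0],[0,0,0]],"roll":[0,0,0,0,0,0]}'
python3 - <<'E'
from h import *
from rig import robot,viewer
s=robot.sense();M=R.from_quat(s["eef_rot"]).as_matrix();print(s["ee_pos"],s["force"],s["finger_gap"],s["q"],"yang",np.degrees(np.arctan2(M[1,1],M[0,1])),M[:,2])
for n in("wrist","top"):
    c=viewer.get_calibration(n);p,d=viewer.read_camera(n);p=p[:,:,::-1].copy()
    if n=="wrist":
        print(proj(c,[518.5,-107.3,123]));cv2.imwrite("pics/w1.png",p)
    else: cv2.imwrite("pics/t1.png",p)
E
```

```text
time: 1.82
ee_pos: [518.5, -109.0, 253.3]
eef_rot: [0.971, 0.239, 0.0, -0.0]
force: [0.3, 0.2, 0.1]
finger_gap: 85.0
time: 2.32
ee_pos: [518.3, -106.0, 253.3]
eef_rot: [0.97, 0.243, 0.0, -0.0]
force: [0.6, 0.5, -0.1]
finger_gap: 44.9
[ 518.26156747 -105.99350038  253.27600646] [ 0.57414246  0.46598162 -0.11460603] 44.85174368518128 [-0.43998756  0.3949971   0.71263359  1.88956253 -0.31088615  0.96988982
 -0.66656557] yang -61.8580148144274 [-1.34839017e-04  7.95266287e-04 -9.99999675e-01]
[258.80307593 191.01412829]
```

View pics/w1.png

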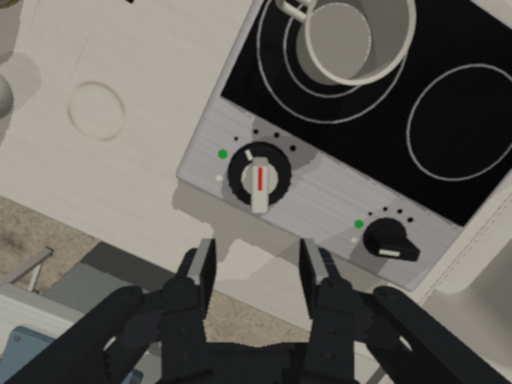

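The blade shows at (260,185), upright in the picture and parallel to the pads. I'll re-measure it from the wrist depth as a cross-check.

Run:
```python
from h import *
from rig import robot,viewer
c=viewer.get_calibration("wrist");p,d=viewer.read_camera("wrist");a=p.astype(int)
pts=[]
for y in range(140,225):
    for x in range(220,300):
        if d[y,x]>0:
            P=deproj(c,(x,y),d[y,x])
            pts.append(np.r_[P,x,y])
pts=np.array(pts);t=pts[(pts[:,2]>115)&(pts[:,2]<131)]
T=np.array([cast(c,(x,y),123) for x,y in t[:,3:]])[:,:2].astype(np.float32)
print(len(t),np.median(t[:,2]),cv2.minAreaRect(T),T.mean(0))
red=(a[...,0]>a[...,1]+50)&(a[...,0]>a[...,2]+50);ys,xs=np.nonzero(red[140:225,220:300])
L=np.array([cast(c,(x+220,y+140),123) for x,y in zip(xs,ys)])[:,:2].astype(np.float32)
l=cv2.fitLine(L,cv2.DIST_L2,0,.01,.01).ravel();print(np.degrees(np.arctan2(l[1],l[0])),L.mean(0))
gr=(a[...,1]>a[...,0]+40)&(a[...,1]>a[...,2]+20);ys,xs=np.nonzero(gr[140:170,210:235]);print("green",cast(c,(xs.mean()+210,ys.mean()+140),55))
```

```text
843 122.55788368400658 ((520.3768310546875, -107.50697326660156), (46.36772537231445, 15.22291374206543), 27.695894241333008) [ 520.7408  -107.05822]
27.663794 [ 529.3554  -102.25232]
green [518.43612874 -61.74248322  55.        ]
```

The wrist camera agrees: (520, -107), blade at 27.7°. I'll descend to TCP z≈110, which leaves the tips about 6 mm above the foot, then close gently.

```bash
python3 -m crank '{"fingers":[45,45,45,45,45,45,45,45,45,45,45],"linear":[[0.5,0,-20],[0.5,0,-40],[0.5,0,-60],[0.5,0,-80],[0.5,0,-95],[0.5,0,-110],[0.5,0,-122],[0.5,0,-132],[0.5,0,-142],[0.5,0,-142],[0.5,0,-142]],"roll":[0,0,0,0,0,0,0,0,0,0,0]}' 25
python3 -m crank '{"fingers":[30,22,18,14,10,10,10,10],"linear":[[0,0,0],[0,0,0],[0,0,0],[0,0,0],[0,0,0],[0,0,0],[0,0,0],[0,0,0]],"roll":[0,0,0,0,0,0,0,0]}' 25
python3 - <<'E'
from h import *
from rig import robot,viewer
s=robot.sense();print(s["ee_pos"],s["force"],s["ft_torque"],s["finger_gap"])
p,d=viewer.read_camera("wrist");cv2.imwrite("pics/w2.png",p[:,:,::-1])
E
```

```text
time: 3.38
ee_pos: [518.8, -107.4, 111.2]
eef_rot: [0.97, 0.242, -0.0, -0.0]
force: [0.1, 0.7, 0.6]
finger_gap: 44.6
time: 4.05
ee_pos: [519.4, -107.5, 111.9]
eef_rot: [0.97, 0.242, 0.001, 0.0]
force: [-0.1, -0.2, 5.7]
finger_gap: 15.4
[ 519.431787   -107.50168778  111.92791031] [-0.11794041 -0.21344562  5.70709077] [-0.07978737  0.1433682   0.00715394] 15.353104133103066
```

View pics/w2.png

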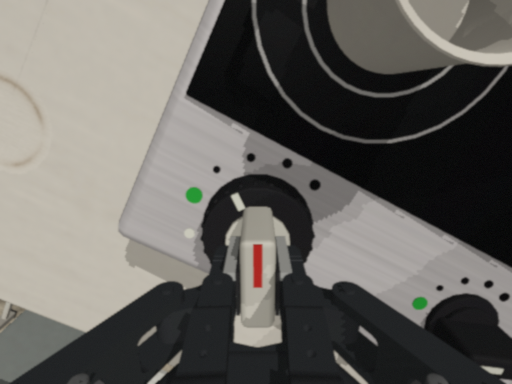

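The blade is gripped (15.4 mm opening, 5.7 N along z, foot and ring clear). I'll turn halfway, then check the ring mark.

```bash
python3 -m crank '{"fingers":[10,10,10,10,10,10,10,10,10],"linear":[[0,0,0],[0,0,0],[0,0,0],[0,0,0],[0,0,0],[0,0,0],[0,0,0],[0,0,0],[0,0,0]],"roll":[3,7,11,15,19,23,27,31,31]}' 25
cat > chk.py <<'E'
import sys
from h import *
from rig import robot,viewer
s=robot.sense();M=R.from_quat(s["eef_rot"]).as_matrix();print(s["ee_pos"],s["force"],s["ft_torque"],s["finger_gap"],"yang",np.degrees(np.arctan2(M[1,1],M[0,1])),s["q"].round(2))
c=viewer.get_calibration("wrist");p,d=viewer.read_camera("wrist");cv2.imwrite(sys.argv[1],p[:,:,::-1])
E
python3 chk.py pics/w3.png
```

```text
time: 4.85
ee_pos: [519.4, -107.5, 111.9]
eef_rot: [0.87, 0.494, 0.001, 0.0]
force: [0.0, -0.4, 5.8]
finger_gap: 15.8
[ 519.36140595 -107.49247263  111.92387824] [ 0.04899514 -0.42652386  5.80515497] [0.0622131  0.19286719 0.10877797] 15.809283188859578 yang -30.827921161259003 [-0.2   0.58  0.42  1.97 -0.37  0.67 -0.09]
```

View pics/w3.png

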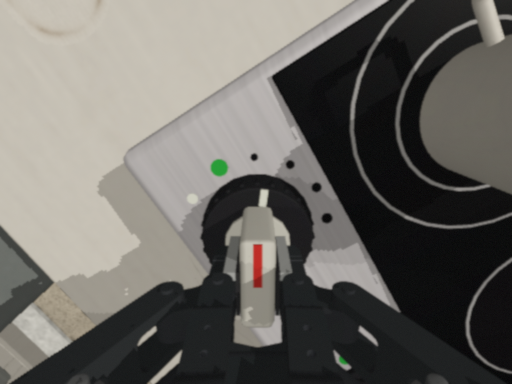

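```bash
python3 - <<'E'
from h import *
from rig import viewer
c=viewer.get_calibration("wrist");print(cast(c,(263,198),77), cast(c,(219,167),55))
E
python3 -m crank '{"fingers":[10,10,10,10,10,10,10,10,10,10],"linear":[[0,0,0],[0,0,0],[0,0,0],[0,0,0],[0,0,0],[0,0,0],[0,0,0],[0,0,0],[0,0,0],[0,0,0]],"roll":[4,8,12,16,20,24,28,31,31,31]}' 25
python3 chk.py pics/w4.png
```

```text
[535.28267878 -86.6949539   77.        ] [518.72019939 -61.76138469  55.        ]
time: 5.73
ee_pos: [519.3, -107.5, 111.9]
eef_rot: [0.707, 0.707, 0.0, 0.0]
force: [-1.9, 0.2, 7.6]
finger_gap: 15.4
[ 519.28258722 -107.46849666  111.90283215] [-1.93083237  0.22734964  7.62137686] [-0.06392382  0.27701392  0.02333784] 15.361318785029964 yang -0.04898936740717566 [-0.1   0.55  0.28  1.97 -0.24  0.65  0.33]
```

View pics/w4.png

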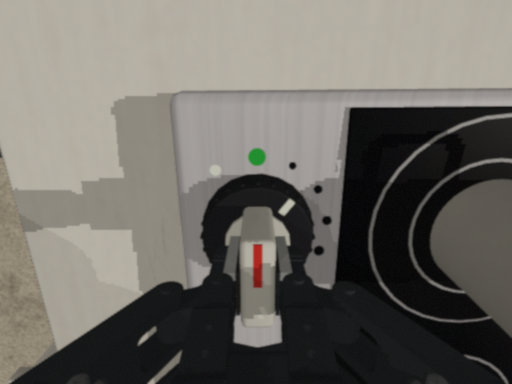

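The red line now points at the green dot (258,157), and the ring mark at (287,207) still lies about 50° around. I'll release and rise.

```bash
python3 -m crank '{"fingers":[18,22,28,36,45,45,45,45],"linear":[[0,0,0],[0,0,0],[0,0,0],[0,0,0],[0,0,0],[0,0,0],[0,0,0],[0,0,0]],"roll":[0,0,0,0,0,0,0,0]}' 25
python3 -m crank '{"fingers":[45,45,45,45,45,45,45,45,45,45],"linear":[[0,0,10],[0,0,25],[0,0,45],[0,0,65],[0,0,90],[0,0,115],[0,0,140],[0,0,145],[0,0,145],[0,0,145]],"roll":[0,0,0,0,0,0,0,0,0,0]}'
python3 chk.py pics/w5.png
python3 - <<'E'
from h import *
from rig import robot,viewer
c=viewer.get_calibration("wrist");p,d=viewer.read_camera("wrist");a=p.astype(int)
red=(a[...,0]>a[...,1]+50)&(a[...,0]>a[...,2]+50);ys,xs=np.nonzero(red[130:240,200:320])
L=np.array([cast(c,(x+200,y+130),123) for x,y in zip(xs,ys)])[:,:2].astype(np.float32)
l=cv2.fitLine(L,cv2.DIST_L2,0,.01,.01).ravel();print("red ang",np.degrees(np.arctan2(l[1],l[0])),L.mean(0))
E
```

```text
time: 6.45
ee_pos: [518.9, -107.3, 111.3]
eef_rot: [0.707, 0.707, -0.0, -0.0]
force: [0.4, 0.2, -0.2]
finger_gap: 45.3
time: 7.28
ee_pos: [518.6, -107.2, 256.3]
eef_rot: [0.707, 0.707, 0.0, -0.0]
force: [-0.3, -0.0, 0.5]
finger_gap: 44.9
[ 518.63432813 -107.16378174  256.27840088] [-0.3368043  -0.02844923  0.46575199] [ 0.04231199 -0.02948196  0.02184063] 44.892900303204705 yang 0.017859959964080286 [-0.17  0.34  0.36  1.87 -0.14  0.96  0.25]
red ang -89.92045 [518.5994  -96.16808]
```

View pics/w5.png

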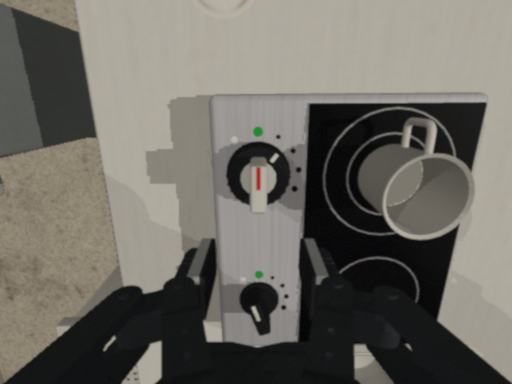

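Run:
```python
from h import *
from rig import robot,viewer
c=viewer.get_calibration("wrist");print("mark",cast(c,(274,158),77),"green",cast(c,(258,131.5),55))
print(robot.sense()["time"],np.abs(robot.sense()["dq"]).max()); robot.job_done()
```

```text
mark [534.51363972 -86.55163368  77.        ] green [517.89479263 -61.87350849  55.        ]
7.3833 0.010760129000044812
the job is handed in; nothing more can be done
```

I gripped the light grey inner knob by its blade, turned it about 62° counter-clockwise, let go and rose about 145 mm clear. I then handed the job in at about 7.4 s; no verdict was reported.

My last checks, from the wrist camera:

- **Inner knob:** the red line lies at 90° about the axis and the green dot also at 90°, so the pointer is within about 1° of the dot.
- **Black ring:** its white mark reads (534.5, -86.6) against (535.4, -87.1) at the start. That is about 1 mm, which is within measuring error.
- **Plain knob:** it was never touched. By eye it points the same way as before; I did not measure it.
- **Robot:** nothing was being touched and the force read about 0.5 N. The highest force I read was about 8 N, while turning the knob.

None of the checks disagreed by more than the camera's 2 mm calibration error.

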